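Clear the stencil printer's tooling plate into its trays

TASK

The print run is over: clear the tooling off the printer's perforated plate into the three black trays, each with its own kind: the two support pillars standing upright in the tray that already holds a pillar, and the edge stop lying flat, thumb screw up, in the tray that already holds a stop. The heavy steel nest goes flat on the floor of the empty tray, with its light white cover flat and square on top of it, grip up. Do not disturb the pillar and the stop that are already stored.

Things in the scene. Friction and masses are not known exactly. Their poses are not given: they have to be found in the camera images.
- pillar_a: One of the two pillars on the printer plate, to be put away. A steel board-support pillar standing upright: dark foot 32 mm across and 10 mm high, above it a stem 16 mm across up to 42 mm, then a 12 mm black rubber tip up to 48 mm in all. About 90 g. Origin at the centre of the foot's underside, z up along the stem. The plate's top is 70 mm above the table; an aluminium rail and black end clamps, up to 16 mm above the plate, run along its left and right edges.
- pillar_b: The other pillar on the printer plate, the same as pillar_a. Its yaw means nothing. A green circuit board and a hex key also lie on the plate; they are not part of the job.
- stop_a: The stop on the printer plate, to be put away. An aluminium edge stop lying flat: plain bar 70 mm long (its x) by 18 mm wide (its y) by 14 mm high, with a black thumb screw 16 mm across that rises to 28 mm, centred 22 mm from the middle towards +x. About 50 g. Origin at the centre of the underside, z up.
- nest: Bare steel workholding nest on the printer plate: block 80 mm long (its x) by 50 mm wide (its y) by 22 mm high with a shallow pocket (46 by 28 mm, 8 mm deep) in its top. About 0.5 kg. Origin at the centre of the underside, z up.
- cover: White plastic cover of the nest, on the printer plate: plate 80 mm long (its x) by 50 mm wide (its y) by 6 mm thick, plain underneath, with a grip bar on top, 44 mm long (along its x), 12 mm wide, rising to 22 mm. About 50 g. Origin at the centre of the underside, z up.
- tray_pillars: black open tray, one of three alike, fixed to the table: 158 mm (its x) by 118 mm (its y) outside, 30 mm high, walls and floor 4 mm thick (inside 150 by 110 mm). Origin at the centre of its underside, so its inner floor is 4 mm above the origin. This one holds the stored pillar, near its +x end. The trays stand in a row to the right of the printer, in any order, long sides roughly along world x.
- tray_stops: black open tray, one of three alike, fixed to the table: 158 mm (its x) by 118 mm (its y) outside, 30 mm high, walls and floor 4 mm thick (inside 150 by 110 mm). Origin at the centre of its underside, so its inner floor is 4 mm above the origin. This one holds the stored stop, which lies across its +x end.
- tray_nest: black open tray, one of three alike, fixed to the table: 158 mm (its x) by 118 mm (its y) outside, 30 mm high, walls and floor 4 mm thick (inside 150 by 110 mm). Origin at the centre of its underside, so its inner floor is 4 mm above the origin. This one is empty at the start and takes the nest and its cover.
- pillar_stored: The pillar already standing in its tray, about 50 mm from the tray's middle towards the tray's +x: same as pillar_a. Leave it alone.
- stop_stored: The stop already lying in its tray, across it (roughly along the tray's y), about 48 mm from the tray's middle towards the tray's +x: same as stop_a. Leave it alone.

How it is judged:
At the end, for the whole second after the job is handed in: Pillars upright on the floor of the pillars' tray, stop flat, screw up, in the stops' tray, nest flat in the empty tray, cover flat on it, centred within 12 mm each way and square within 0.25 rad (others upright within 0.1); stored parts upright, moved under 20 mm; all released, at rest (x of pillar_a in the frame of tray_pillars between -0.075 and 0.075 m and y of pillar_a in the frame of tray_pillars between -0.055 and 0.055 m and z of pillar_a in the frame of tray_pillars between 0 and 0.009 m and angle between each of pillar_a, pillar_b, stop_a, nest, pillar_stored, stop_stored's own z axis and vertical below 0.1 rad and x of pillar_b in the frame of tray_pillars between -0.075 and 0.075 m and y of pillar_b in the frame of tray_pillars between -0.055 and 0.055 m and z of pillar_b in the frame of tray_pillars between 0 and 0.009 m and x of stop_a in the frame of tray_stops between -0.075 and 0.075 m and y of stop_a in the frame of tray_stops between -0.055 and 0.055 m and z of stop_a in the frame of tray_stops between 0 and 0.009 m and x of nest in the frame of tray_nest between -0.075 and 0.075 m and y of nest in the frame of tray_nest between -0.055 and 0.055 m and z of nest in the frame of tray_nest between 0 and 0.009 m and x of cover in the frame of nest between -0.012 and 0.012 m and y of cover in the frame of nest between -0.012 and 0.012 m and z of cover in the frame of nest between 0.019 and 0.026 m and angle between cover's own z axis and vertical below 0.08 rad and angle between the x axis of cover and the x axis of nest, either way round below 0.25 rad and x of pillar_stored in the frame of tray_pillars between -0.075 and 0.075 m and y of pillar_stored in the frame of tray_pillars between -0.055 and 0.055 m and z of pillar_stored in the frame of tray_pillars between 0 and 0.009 m and distance of each of pillar_stored, stop_stored from where it was at the start of the episode below 0.02 m and x of stop_stored in the frame of tray_stops between -0.075 and 0.075 m and y of stop_stored in the frame of tray_stops between -0.055 and 0.055 m and z of stop_stored in the frame of tray_stops between 0 and 0.009 m and linear speed of each of pillar_a, pillar_b, stop_a, nest, cover below 0.02 m/s); the robot touches nothing.
It also fails if it takes over 144 s, if anything falls off the work surface, if the arm or the gripper's body presses on something with over 40 N, if the wrist force passes 120 N, or if a joint passes its speed limit or range.

ROBOT

A 6-joint arm with a two-finger parallel gripper is mounted at the origin on the work surface. World frame = base frame: x ahead of the robot, y to its left, z up, the work surface at z = 0. Lengths are in m, angles in rad, forces in N, time in s.
With the tool pointing down it reaches from about 0.3 to 0.825 m from the base axis. Payload 5.4 kg.
Tool frame: the origin (TCP) lies at the very end of the fingers, on their centre line; the grasp point (between the pads) lies 19 mm behind it; z points along the fingers, y is the line along which they close (so a half turn about z gives the same grasp; the last joint's range is limited). The gripper opens to 92 mm and grips with 3 to 60 N. Pads are 20 mm wide; open, the fingers measure 128 mm over their backs; the gripper's body (75 mm by 189 mm) begins 69 mm behind the grasp point.
Start: joints at [-1.39, 0.158, 1.597, -0, 1.386, -0.21], TCP at [0.219, -0.532, 0.215] pointing down, gripper open.
Joint ranges: [-2.91, 2.91], [-0.94, 2.29], [0.18, 2.7], [-1.29, 4.43], [0.17, 2.64], [-3, 3]. Speed limits (rad/s): [2.57, 2.57, 3.14, 3.14, 3.14, 3.14].

INTERFACE

Orientations are given as a rotation vector (axis times angle).
In Python, from workcell import bot gives the robot as it stands. Calls block until the motion is done:
- bot.goto(position, orientation): joint-space move of the TCP to a pose.
- bot.line_to(position, rot=None, max_speed=0.15): straight line of the TCP; rot=None keeps the orientation; max_speed is the mean speed in m/s.
- bot.set_joints(angles): joint-space move.
- bot.set_gripper(opening, newtons=None): opening from 0.0 (shut) to 1.0 (fully open); newtons is the grip in N (None keeps the last); returns when the fingers have stopped.
- bot.hold(seconds).
- bot.inverse_kinematics(position, orientation): joint angles nearest the present ones, or None.
- bot.read_camera(name): name is "side" or "top" or "wrist"; returns a dict with "pixels" (480x640x3 uint8, blue, green, red), "fx", "fy", "cx", "cy" (pixels), "R" (3x3) and "t" (3): a world point X has camera coordinates R X + t. Camera axes: x right, y down, z forward; pixel columns grow to the right and rows downward; lengths in m; the calibration is good to about 2 mm. A picture is of the moment at which its call begins. There is no depth.
A pose or a line that the arm cannot do raises bot.MotionError and nothing moves.
- bot.job_done(): hands the job in; it is judged then, once.
Readings, each from a call of its own:
- bot.current_clock(): time.
- bot.current_joints(): joint angles.
- bot.current_joint_vel(): joint speeds.
- bot.current_effort(): joint torques, N m.
- bot.current_ee_pos(): TCP position.
- bot.current_tool_rot(): TCP orientation.
- bot.current_contact_force(): force on the tool from outside, world axes, zero at the start.
- bot.current_ft_torque(): the same for the moment, N m.
- bot.current_opening(): opening from 0.0 (shut) to 1.0 (fully open).
- bot.current_grip_force(): force on a finger pad.
Only numpy, scipy, OpenCV 4.12 (cv2) and the standard library are available. Lean on these libraries where they do the work, as an engineer would, in place of code of your own. Each camera call takes 0.05 s, during which the arm holds its last target. There are 200 camera calls.

## Working session

There is one attempt and no reset: what is moved stays moved. The work goes in short steps, each a Python script; the robot and the scene stay as the last script left them, time stands still between calls to the robot, and variables do not carry over. Pictures are saved under pics/ and viewed, at most 14 in all, crops included, and the job is handed in when it is done.

```bash
mkdir -p pics; ls; python3 - <<'E'
from workcell import bot
import cv2,numpy as np
for n in("top","side"):
    c=bot.read_camera(n); cv2.imwrite(f"pics/{n}0.png",c["pixels"])
    R=np.array(c["R"]);t=np.array(c["t"]);print(n,c["fx"],c["cx"],c["cy"],(-R.T@t).round(3),R.round(3).tolist())
print(bot.current_clock())
E
```

```text
pics
top 534.3111700786626 326.79478117969575 235.2148040073603 [ 0.44  -0.062  1.079] [[-0.009, -1.0, -0.028], [-0.996, 0.011, -0.093], [0.093, 0.027, -0.995]]
side 474.340437443222 318.8236980406503 243.86200595460093 [0.296 0.631 0.58 ] [[-0.947, -0.321, -0.0], [-0.193, 0.569, -0.8], [0.257, -0.757, -0.601]]
0.1
```

View pics/top0.png

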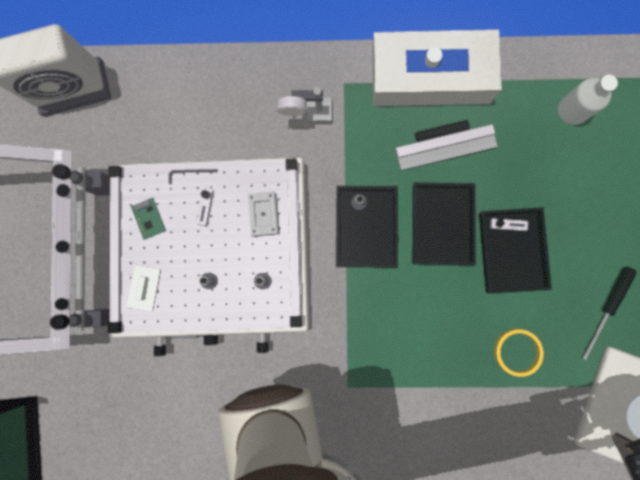

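View pics/side0.png

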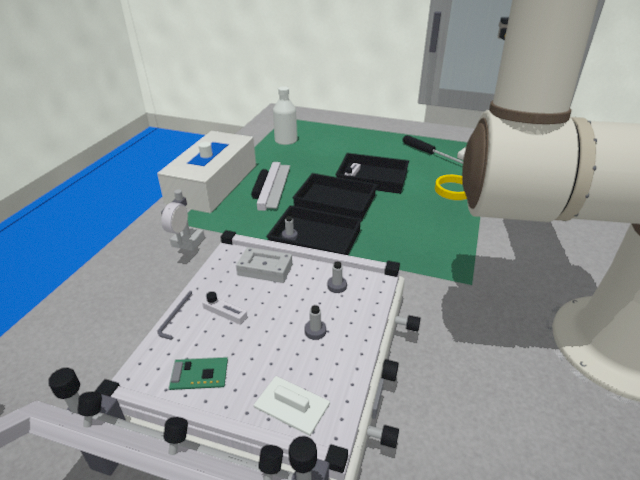

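The top view shows the plate on the left with pillars at (208,281) and (262,281), nest (263,214), stop (205,208) and cover (143,288). The trays are pillars (367,227), empty (444,224) and stops (516,250). Next are coarse positions, then wrist views.

```bash
cat > h.py <<'E'
from workcell import bot
import cv2,numpy as np
from scipy.spatial.transform import Rotation as Ro
def ray(c,uv,z):
    R=np.array(c["R"]);t=np.array(c["t"]);o=-R.T@t
    d=R.T@np.array([(uv[0]-c["cx"])/c["fx"],(uv[1]-c["cy"])/c["fy"],1.])
    return o+d*(z-o[2])/d[2]
def down(a):  # tool z down, tool y (closing line) along world angle a
    y=np.array([np.cos(a),np.sin(a),0]);z=np.array([0,0,-1.]);x=np.cross(y,z)
    return Ro.from_matrix(np.c_[x,y,z]).as_rotvec()
E
python3 - <<'E'
from h import *
c=bot.read_camera("top")
for n,uv,z in [("pa",(208,281),.08),("pb",(262,281),.08),("nest",(263,214),.092),("stop",(205,208),.084),("cover",(143,288),.076),("tp",(367,227),.03),("tn",(444,224),.03),("ts",(516,250),.03),("ps",(359,201),.04),("gantry",(85,250),.1)]:
    p=ray(c,uv,z);print(n,p.round(3),np.hypot(*p[:2]).round(3))
r=bot.current_tool_rot();print(Ro.from_rotvec(r).as_matrix().round(2).tolist())
w=bot.read_camera("wrist");R=np.array(w["R"]);T=Ro.from_rotvec(r).as_matrix();o=-R.T@np.array(w["t"])
print("cam in tool",(T.T@(o-np.array(bot.current_ee_pos()))).round(3),(T.T@R.T).round(3).tolist(),w["fx"])
for a in(0,np.pi/2,np.pi,-np.pi/2):
    for p in [(.4,.2,.38),(.45,.2,.4),(.45,-.2,.4),(.35,.3,.15)]: 
        q=bot.inverse_kinematics(p,down(a));print(a,p,None if q is None else np.round(q,2))
E
```

```text
pa [0.45  0.189 0.08 ] 0.488
pb [0.449 0.087 0.08 ] 0.457
nest [0.573 0.084 0.092] 0.579
stop [0.587 0.195 0.084] 0.619
cover [0.438 0.313 0.076] 0.538
tp [ 0.553 -0.112  0.03 ] 0.565
tn [ 0.557 -0.264  0.03 ] 0.616
ts [ 0.505 -0.401  0.03 ] 0.645
ps [ 0.604 -0.097  0.04 ] 0.611
gantry [0.509 0.415 0.1  ] 0.657
[[0.92, 0.38, -0.0], [0.38, -0.92, 0.0], [0.0, -0.0, -1.0]]
cam in tool [ 0.079 -0.    -0.169] [[-0.0, -0.962, -0.272], [1.0, -0.0, 0.0], [-0.0, -0.272, 0.962]] 383.95637790955317
0 (0.4, 0.2, 0.38) [ 0.19 -0.23  1.66 -0.    1.72  0.19]
0 (0.45, 0.2, 0.4) [ 0.17 -0.11  1.51 -0.    1.74  0.17]
0 (0.45, -0.2, 0.4) [-0.66 -0.11  1.51 -0.    1.74 -0.66]
0 (0.35, 0.3, 0.15) [ 0.45 -0.08  1.98 -0.    1.25  0.45]
1.5707963267948966 (0.4, 0.2, 0.38) [ 0.19 -0.23  1.66 -0.    1.72 -1.38]
1.5707963267948966 (0.45, 0.2, 0.4) [ 0.17 -0.11  1.51 -0.    1.74 -1.4 ]
1.5707963267948966 (0.45, -0.2, 0.4) [-0.66 -0.11  1.51  0.    1.74 -2.23]
1.5707963267948966 (0.35, 0.3, 0.15) [ 0.45 -0.08  1.98 -0.    1.25 -1.13]
3.141592653589793 (0.4, 0.2, 0.38) [ 0.19 -0.23  1.66  0.    1.72 -2.95]
3.141592653589793 (0.45, 0.2, 0.4) [ 0.17 -0.11  1.51  0.    1.74 -2.97]
3.141592653589793 (0.45, -0.2, 0.4) [-0.66 -0.11  1.51  0.    1.74  2.48]
3.141592653589793 (0.35, 0.3, 0.15) [ 0.45 -0.08  1.98  0.    1.25 -2.7 ]
-1.5707963267948966 (0.4, 0.2, 0.38) [ 0.19 -0.23  1.66 -0.    1.72  1.76]
-1.5707963267948966 (0.45, 0.2, 0.4) [ 0.17 -0.11  1.51 -0.    1.74  1.74]
-1.5707963267948966 (0.45, -0.2, 0.4) [-0.66 -0.11  1.51 -0.    1.74  0.91]
-1.5707963267948966 (0.35, 0.3, 0.15) [ 0.45 -0.08  1.98 -0.    1.25  2.02]
```

```bash
python3 - <<'E'
from h import *
import pickle
for n,p in [("trays",(.43,-.26,.33)),("plate",(.43,.2,.36))]:
    bot.goto(p,down(np.pi/2)); bot.hold(.3)
    c=bot.read_camera("wrist");cv2.imwrite(f"pics/{n}.png",c["pixels"]);pickle.dump(c,open(n+".pkl","wb"))
print(bot.current_clock())
E
```

```text
4.4417
```

View pics/plate.png

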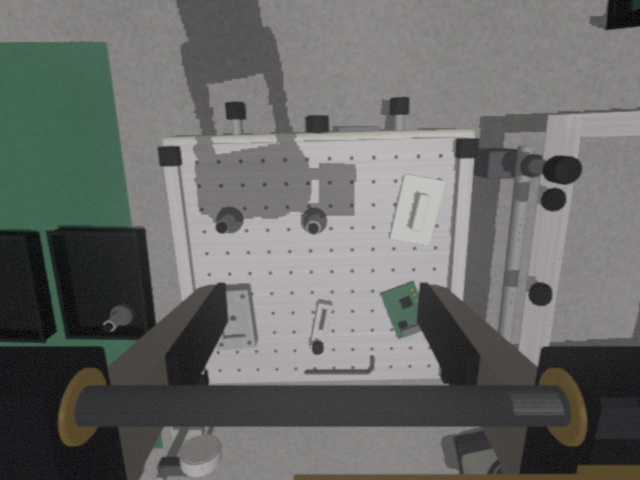

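View pics/trays.png

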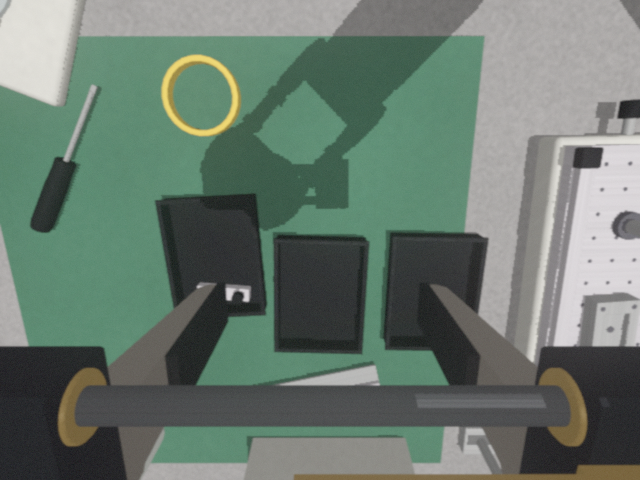

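Wrist plate view: pillar feet at about (229,218) and (314,220), cover (418,209), stop (320,325), nest (238,318). The tray rims are clear in the other view. I'll enlarge both.

```bash
python3 - <<'E'
from h import *
im=cv2.imread("pics/plate.png")[165:365,190:456];cv2.imwrite("pics/platez.png",cv2.resize(im,None,fx=3,fy=3,interpolation=2))
im=cv2.imread("pics/trays.png")[185:365,150:500];im=np.clip(im.astype(float)*2.,0,255).astype('uint8');cv2.imwrite("pics/traysz.png",cv2.resize(im,None,fx=2.2,fy=2.2,interpolation=2))
E
```

```text
(no output)
```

View pics/platez.png

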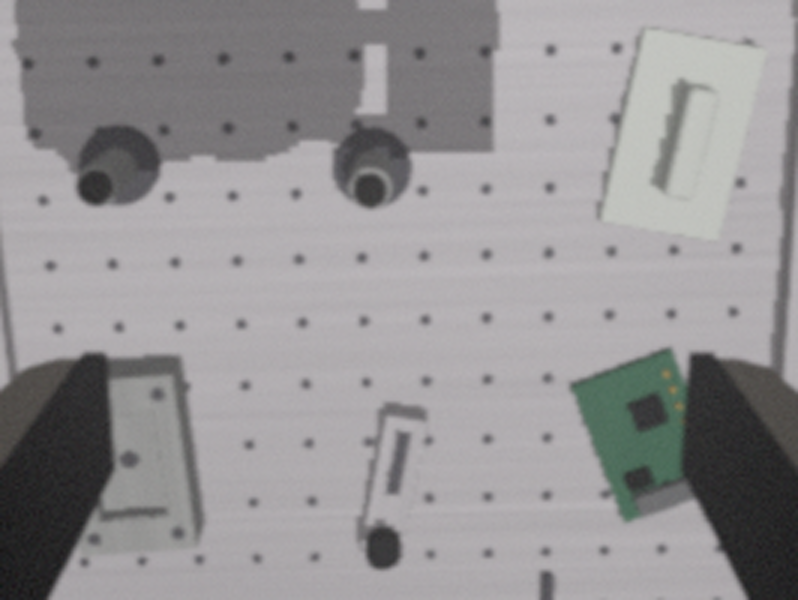

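View pics/traysz.png

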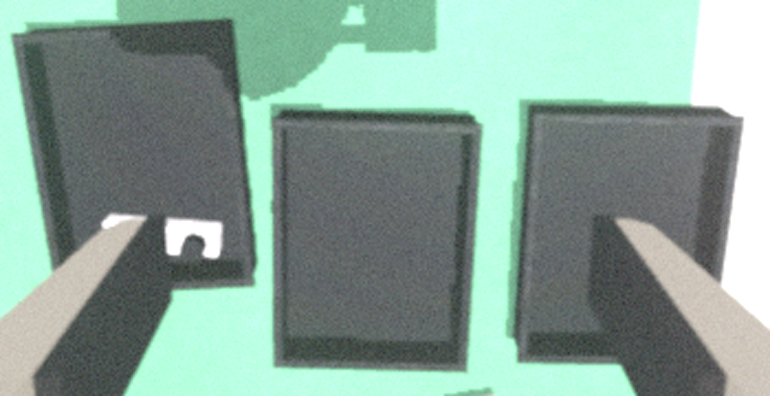

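```bash
python3 - <<'E'
from h import *
import pickle
P=pickle.load(open("plate.pkl","rb"));T=pickle.load(open("trays.pkl","rb"));c=bot.read_camera("top")
pz=lambda uv,z:ray(P,(190+uv[0]/3-.33,165+uv[1]/3-.33),z)[:2]
tz=lambda uv,z:ray(T,(150+uv[0]/2.2-.3,185+uv[1]/2.2-.3),z)[:2]
def quad(Q,n):
    Q=np.array(Q);L=[np.linalg.norm(Q[i]-Q[(i+1)%4]) for i in range(4)]
    d=(Q[3]-Q[0])+(Q[2]-Q[1]);print(n,"c",Q.mean(0).round(4),"sides",np.round(L,3),"yaw",np.arctan2(d[1],d[0]).round(3))
quad([pz(u,.076) for u in[(645,27),(765,48),(718,241),(601,219)]],"cover")
g=[pz(u,.092) for u in[(690,88),(718,88),(697,200),(668,193)]];print("grip c",np.mean(g,0).round(4))
for n,f,t in[("pL",(119,165),(95,188)),("pR",(372,166),(371,190))]:print(n,pz(f,.078).round(4),pz(t,.118).round(4))
print("stop end",pz((383,416),.084),pz((425,420),.084),"left far",pz((366,530),.084),"screw",pz((383,549),.098))
print("nest TR",pz((180,372),.092),"BR",pz((198,543),.092),"TL?",pz((107,378),.092),"BL",pz((95,552),.092))
print("rail y",pz((8,330),.086),pz((0,230),.086))
quad([tz(u,.03) for u in[(274,122),(480,125),(466,368),(275,366)]],"tray mid")
print("left",[tz(u,.03).round(3) for u in[(15,38),(233,20),(252,285)]],"right",[tz(u,.03).round(3) for u in[(529,115),(741,120),(518,358)]])
# top camera
im=c["pixels"];hsv=cv2.cvtColor(im,cv2.COLOR_BGR2HSV)
m=(im.max(2)<62).astype('uint8');m[:,:330]=0;m[300:]=0;m[:175]=0
for k in cv2.findContours(m,0,2)[0]:
    if cv2.contourArea(k)>1500: 
        b=cv2.boxPoints(cv2.minAreaRect(k));quad([ray(c,u,.03)[:2] for u in b],"top tray %s"%b.mean(0).round())
cv2.imwrite("pics/topz.png",cv2.resize(im[155:340,100:310],None,fx=3.2,fy=3.2,interpolation=2))
E
```

```text
cover c [0.4406 0.3137] sides [0.048 0.079 0.049 0.078] yaw -0.165
grip c [0.4403 0.3142]
pL [0.4518 0.0888] [0.4518 0.0893]
pR [0.4523 0.19  ] [0.4527 0.1905]
stop end [0.55828781 0.19399405] [0.56013169 0.21165615] left far [0.61191808 0.18639654] screw [0.61281155 0.19392638]
nest TR [0.53504968 0.11134164] BR [0.61345267 0.11490832] TL? [0.53765873 0.08136105] BL [0.61774064 0.07063998]
rail y [0.51898551 0.04067183] [0.47653309 0.04143401]
tray mid c [ 0.562  -0.2631] sides [0.119 0.158 0.12  0.159] yaw -0.027
left [array([ 0.433, -0.464]), array([ 0.423, -0.341]), array([ 0.585, -0.337])] right [array([ 0.478, -0.174]), array([ 0.481, -0.051]), array([ 0.635, -0.173])]
top tray [514. 250.] c [ 0.5049 -0.3979] sides [0.126 0.16  0.124 0.16 ] yaw -3.093
top tray [367. 226.] c [ 0.5547 -0.1124] sides [0.115 0.156 0.113 0.157] yaw 3.126
top tray [444. 224.] c [ 0.5579 -0.2625] sides [0.12  0.158 0.118 0.158] yaw 3.113
```

View pics/topz.png

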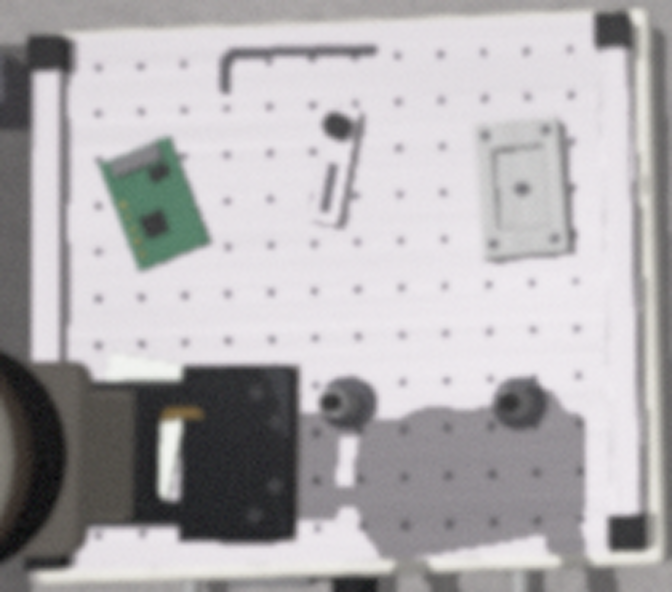

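Measurements from both views agree within about 4 mm and the sizes match. Next I'll triangulate the gantry height for cover clearance and move the pillars.

```bash
cat >> h.py <<'E'
TP=(np.array([.556,-.112]),-.016);TN=(np.array([.560,-.263]),-.028);TS=(np.array([.507,-.399]),.05)
def tray(t,x,y):
    c,s=np.cos(t[1]),np.sin(t[1]);return t[0]+[c*x-s*y,s*x+c*y]
UP=.24
def pick(xy,a,z,mm,N,steps=()):
    bot.set_gripper(mm/92);bot.goto([*xy,UP],down(a))
    for s in steps:
        bot.line_to([*xy,s],max_speed=.05)
        f=np.linalg.norm(bot.current_contact_force())
        if f>6: bot.line_to([*xy,UP]);raise SystemExit(f"contact {f:.1f} at {s}")
    bot.line_to([*xy,z],max_speed=.1)
    bot.set_gripper(0,N);bot.hold(.2);bot.line_to([*xy,UP])
    print("held mm",bot.current_opening()*92,"grip",bot.current_grip_force(),"F",np.round(bot.current_contact_force(),1),bot.current_clock())
def place(xy,a,z,mm):
    bot.goto([*xy,UP],down(a));bot.line_to([*xy,z+.03]);bot.line_to([*xy,z],max_speed=.03)
    print("place F",np.round(bot.current_contact_force(),1),"z",bot.current_ee_pos()[2])
    bot.set_gripper(mm/92);bot.hold(.2);bot.line_to([*xy,UP]);print(bot.current_clock())
E
python3 - <<'E'
from h import *
import pickle
P=pickle.load(open("plate.pkl","rb"));c=bot.read_camera("top")
M=lambda c:np.diag([1,1,1.])@np.array([[c["fx"],0,c["cx"]],[0,c["fy"],c["cy"]],[0,0,1]])@np.c_[np.array(c["R"]),np.array(c["t"])]
for a,b in[((60,322),(562,170)),((61,304),(553,199)),((62,246),(540,293))]:
    X=cv2.triangulatePoints(M(c),M(P),np.float64(a).reshape(2,1),np.float64(b).reshape(2,1));print((X[:3]/X[3]).T.round(3))
h=-np.pi/2
for p,tx in[((.4515,.0887),-.048),((.452,.1893),.0)]:
    pick(p,h,.084,46,25)
    place(tray(TP,tx,0),h+TP[1],.019,42)
E
```

```text
[[0.383 0.406 0.197]]
[[0.412 0.418 0.171]]
[[0.512 0.427 0.16 ]]
held mm 15.180812357332401 grip 24.999884963035583 F [ 0.5  0.  -0.2] 11.4667
place F [ 0.3 -0.4 -1. ] z 0.019222621729229797
17.275
held mm 15.470964480887925 grip 24.999934136867523 F [ 0.3 -1.  -1.4] 22.3833
place F [-0.1 -0.3 -0.6] z 0.01926204801296035
28.5583
```

```bash
python3 - <<'E'
from h import *
h=-np.pi/2
pick((.588,.1986),h-.13,.0725,46,20)
place(tray(TS,-.027,0),h+TS[1],.0075,40)
pick((.574,.086),.05,.073,92,45,steps=(.105,.098,.094,.09,.086,.08))
bot.hold(.1);c=bot.read_camera("top");cv2.imwrite("pics/mid.png",c["pixels"])
E
```

```text
held mm 18.013509894473145 grip 19.92667257785797 F [-0.1  0.4 -0.4] 33.85
place F [-0.5  0.1  0.1] z 0.007746528044299258
41.0833
held mm 79.56219446695904 grip 44.86851543188095 F [-0.3  0.9 -5. ] 49.975
```

View pics/mid.png

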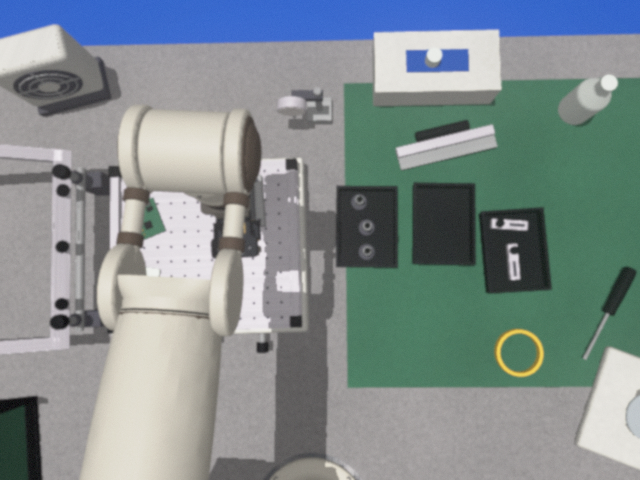

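The pillars (359,201), (367,227), (367,252) stand in their tray, the stop (514,261) is in its tray, and the nest (5 N) is held.

```bash
python3 - <<'E'
from h import *
place(tray(TN,0,0),TN[1],.008,92)
pick((.4404,.314),np.pi-.165,.0785,70,20)
c=bot.read_camera("top");im=c["pixels"];m=(im.min(2)>90).astype('uint8');m[:,:418]=0;m[:,470:]=0;m[:190]=0;m[260:]=0
k=max(cv2.findContours(m,0,2)[0],key=cv2.contourArea);b=cv2.boxPoints(cv2.minAreaRect(k))
print([ray(c,u,.026)[:2].round(4) for u in b],ray(c,b.mean(0),.026))
cv2.imwrite("pics/nest.png",np.hstack([cv2.resize(im[180:270,410:480],None,fx=5,fy=5),cv2.resize(im[250:330,90:160],(350,450))]))
E
```

```text
place F [ 0.1  0.4 -3.3] z 0.008288653451710162
56.375
held mm 44.17024053834319 grip 19.999921023845673 F [ 0.  -0.1 -0.8] 62.7
[array([ 0.6  , -0.236]), array([ 0.5992, -0.291 ]), array([ 0.518 , -0.2885]), array([ 0.5186, -0.2338])] [ 0.55879129 -0.26234555  0.026     ]
```

View pics/nest.png

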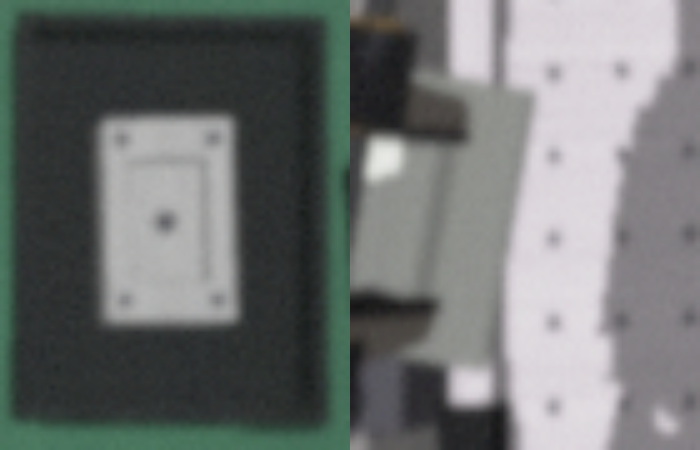

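The nest lies flat and square at (0.559,-0.262), and the cover hangs square in the gripper. Now I'll place it.

```bash
python3 - <<'E'
from h import *
place((.5597,-.2625),TN[1],.0352,64)
bot.goto((.35,.1,.35),down(0));bot.hold(.5)
a=bot.read_camera("top")["pixels"][170:310,320:570];b=bot.read_camera("side")["pixels"][130:260,250:430]
cv2.imwrite("pics/end.png",np.vstack([cv2.resize(a,(560,313)),cv2.resize(b,(560,285))[:280]]))
E
```

```text
place F [-0.2 -0.4 -0.8] z 0.03548998928107352
69.525
```

View pics/end.png

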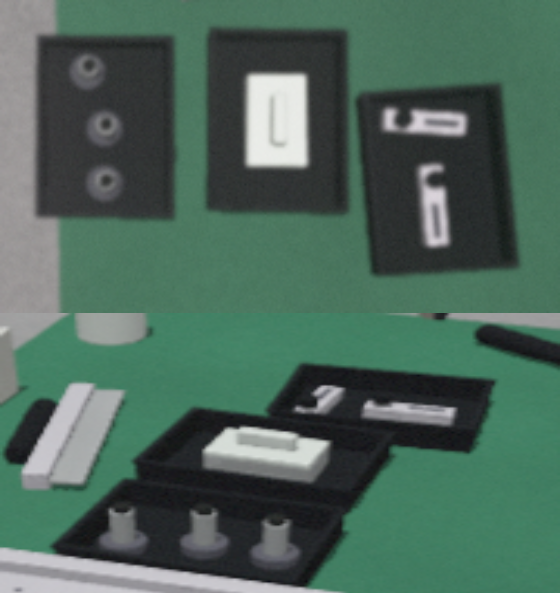

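The final views show everything in place: three pillars upright, both stops flat with screw up, and the cover square on the nest.

```bash
python3 -c "
from workcell import bot
print(bot.job_done(),bot.current_clock())"
```

```text
the job is handed in; nothing more can be done
the job is handed in; nothing more can be done
```

I handed the job in after about 70 s of the 144 s allowed, and the last camera views show both pillars, the stop, the nest and its cover in the right trays, with the stored pillar and stop looking undisturbed; no verdict came back.

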